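# Nest the caliper bracket and key in the test cycle

### The job

Lift the brake caliper bracket off the key station's guard rails and set it down gently, flat between the stops of the test nest, and let go of it. Then start the test by pressing the keys right down and releasing them one at a time, in this order: the long bar, the square, the small round, the plus. Never press the mushroom stop key, and leave the spray can, hammer and jar alone.

Things in the scene. Friction and masses are not known exactly. Their poses are not given: they have to be found in the camera images.
- bracket: Brake caliper bracket, dark cast iron, flat U, 180 x 68 x 28 mm high, 0.3 to 0.6 kg. Origin: centre of its outline's underside, z up. Its straight bridge runs along x, 26 mm wide (y -34 to -8 mm), full height: pinch it across y at x 0, y -21 mm. Two arms 34 mm wide at x +-73 mm reach to y +34 mm. It starts lying across the console's guard rails, above the keys.
- nest: Test nest, fixed steel plate 236 (x) x 116 (y) x 15 mm, origin at centre of underside. Stops 14 mm high on top: an end stop at each x end (inner faces x +-101 mm), four corner lugs (|x| 71 to 101 mm, inner faces y +-44 mm). The bracket lies flat between them, either way round, its x along the nest's x, origins together, 10 mm play all round; sides open for fingers at |x| under 71 mm.
- console: Key station, fixed grey box 190 (x) x 250 (y) x 50 mm high, origin at centre of underside. Five black keys on 58 mm square bezels (tops 54 mm above bench) in places (x, y) mm: (34, -70), (34, 0), (34, 70), (-34, -36), (-34, 36); which is where varies. Two 12 mm round guard rails along y at x +-80 mm, tops 100 mm above bench, on posts at y +-112 mm.
- spray_can: Bystander: standing spray can, 52 mm across, 180 mm high, origin under its centre; stands between console and nest. Leave it alone.
- hammer: Bystander: hammer lying beyond the work, about 300 mm long, under 45 mm high. Leave it alone.
- jar: Bystander: small jar, 60 mm across, 75 mm high, standing beyond the spray can, origin under its centre. Leave it alone.
- bar_top (a point): Centre of the top face of the long bar key, 18 mm (console x) by 50 mm (console y), black plastic. At rest it is 20 mm above its bezel (74 mm above the bench); it sinks with the key. Axes as the console's.
- bar (a joint): Travel of the bar key, m pressed down, 0 = up, 0.010 = bottomed. A latching spring key: takes about 1 N to start and 4 N to bottom; once pressed down and let go it springs back half way and stays about 5 mm down. It counts as pressed beyond 8 mm.
- square_top (a point): Centre of the top face of the square key, 34 by 34 mm, black plastic. At rest it is 20 mm above its bezel (74 mm above the bench); it sinks with the key. Axes as the console's.
- square (a joint): Travel of the square key, m pressed down, 0 = up, 0.010 = bottomed. A latching spring key: takes about 1 N to start and 4 N to bottom; once pressed down and let go it springs back half way and stays about 5 mm down. It counts as pressed beyond 8 mm.
- round_top (a point): Centre of the top face of the small round key, 22 mm across, black plastic. At rest it is 20 mm above its bezel (74 mm above the bench); it sinks with the key. Axes as the console's.
- round (a joint): Travel of the round key, m pressed down, 0 = up, 0.010 = bottomed. A latching spring key: takes about 1 N to start and 4 N to bottom; once pressed down and let go it springs back half way and stays about 5 mm down. It counts as pressed beyond 8 mm.
- plus_top (a point): Centre of the top face of the plus-shaped key, 46 mm across, arms 15 mm wide, black plastic. At rest it is 20 mm above its bezel (74 mm above the bench); it sinks with the key. Axes as the console's.
- plus (a joint): Travel of the plus key, m pressed down, 0 = up, 0.010 = bottomed. A plain spring key: 4 N to bottom, springs fully back up. It counts as pressed beyond 8 mm.
- mushroom_top (a point): Centre of the top of the mushroom stop key, a round 42 mm head on a stalk, its top 32 mm above its bezel (86 mm above the bench). Must not be pressed.
- mushroom (a joint): Travel of the mushroom stop key, m pressed down, 0 = up, 0.010 = bottomed. A plain spring key, 4 N to bottom.
Not all that is in view belongs to the job. Of the things shaped like the bracket, the dark steel one is meant.

How it is judged:
By the outcome, as a careful person would: the job done as asked, in the order asked, and still so for the second after the job is handed in, with the robot touching nothing.
It also fails if it takes over 67 s, if anything falls off the work surface, if the arm or the gripper's body presses on something with over 40 N, if the wrist force passes 120 N, or if a joint passes its speed limit or range.

### The arm

A 6-joint arm with a two-finger parallel gripper is mounted at the origin on the work surface. World frame = base frame: x ahead of the robot, y to its left, z up, the work surface at z = 0. Lengths are in mm, angles in rad, forces in N, time in s.
With the tool pointing down it reaches from about 400 to 925 mm from the base axis. Payload 12.5 kg.
Tool frame: the origin (TCP) lies midway between the tips of the shut fingers; the grasp point (between the pads) lies 19 mm behind it (env.grip_depth is the distance from the TCP to the grasp point, in mm); z points along the fingers, y is the line along which they close (so a half turn about z gives the same grasp; the last joint's range is limited). The gripper opens to 95 mm and grips with 3 to 60 N. Pads are 20 mm wide; open, the fingers measure 119 mm over their backs; the gripper's body (75 mm by 180 mm) begins 59 mm behind the grasp point.
Start: joints at [1.217, 0.491, 1.559, -0, 1.092, -0.106], TCP at [153.277, 605.934, 192.161] pointing down, gripper open.
Joint ranges: [-3.1, 3.1], [-0.84, 2.19], [0.05, 2.79], [-1.13, 4.28], [0.06, 2.93], [-2.69, 2.69]. Speed limits (rad/s): [2.22, 2.22, 2.79, 3.14, 3.14, 3.14].

### API

Orientations are given as [roll, pitch, yaw] about the fixed x, y, z axes, in that order (R = Rz(yaw) Ry(pitch) Rx(roll)).
In Python, from cell import monitor, viewer, order, env gives the robot as it stands.
- The arm moves only by the tool move_arm, never from a script. Its argument "moves" is one flat list of numbers, 4 for each row, row after row: the shift along the tool's x, y, z normalised to -1 to 1, where 1 is 0.15 m, then the turn about the tool's z normalised to -1 to 1, where 1 is pi/2 rad. A call has 1 to 10 rows; each row shifts and turns the commanded pose from where the row before left it, along the tool's axes as they then stand; what a row does not reach is not made up. A row lasts 1/8 s, in which the tool goes at most 62.5 mm and 10.7 degrees, less where a joint would pass 70% of its speed; a pose out of reach is approached as far as the arm can. A call with a number of a shift or a turn outside -1 to 1 is refused whole. A call with a gripper value outside its range is refused whole. "claw" is the finger opening in mm, from 0 to 95.1, set as the call begins (left out, the last holds). The fingers move at their own pace and stop on an object; the grip force is fixed at half the most. Time passes only in rows, so rows that do not move let the fingers close. It gives the time, the measured TCP pose, the force, the opening and the grip force at its end, in the units of the state.
- monitor.state(): the state, without advancing time (a new reading comes with each control period).
- viewer.read_camera(name): name is "scene" or "top"; returns the picture (420x560x3 uint8, red, green, blue); there is no depth.
- viewer.camera_info(name): a dict with "K" (3x3 intrinsics, pixels), "camera_from_world" (4x4, takes a point from world to camera coordinates). Camera axes: x right, y down, z forward; pixel columns grow to the right and rows downward; lengths in mm; the calibration is good to about 2 mm. A picture is of the moment at which its call begins. camera_info takes no time and is no camera call.
- order.job_done(): hands the job in; it is judged then, once.
The state is a dict: "t": time; "joints": joint angles; "qvel": joint speeds; "tau": joint torques, N m; "eef_pos": TCP position; "tcp_rot": TCP orientation; "ft_force": force on the tool from outside, world axes, zero at the start; "moment": the same for the moment, N m; "opening": opening from 0.0 (shut) to 1.0 (fully open); "grip_force": force on a finger pad.
Only numpy, scipy, OpenCV 4.12 (cv2) and the standard library are available. Lean on these libraries where they do the work, as an engineer would, in place of code of your own. Each camera call takes 0.05 s, during which the arm holds its last target. There are 200 camera calls.

## Working session

There is one attempt and no reset: what is moved stays moved. The work goes in short steps, Python scripts to look and compute and a tool call to move; the robot and the scene stay as the last step left them, time stands still between calls to the robot, and variables do not carry over. Pictures are saved under pics/ and viewed, at most 12 in all, crops included, and the job is handed in when it is done.

Besides the shell and the picture viewer there is one more tool, called after "Call:" in YAML: its name, and indented under it one key for each argument. move_arm: Moves the arm, as the interface text tells. Scaled input: -1 to 1 covers 0.15 m each way for a shift and pi/2 rad each way for a turn. Its arguments: {"type":"object","properties":{"moves":{"type":"array"},"claw":{"type":"number"}},"required":["moves"]}

```bash
mkdir -p pics; ls
python3 - <<'E'
from cell import monitor, viewer, order, env
import cv2,numpy as np
for n in("scene","top"):
    im=viewer.read_camera(n); cv2.imwrite(f"pics/{n}0.png",im[:,:,::-1])
    i=viewer.camera_info(n); print(n,np.array(i["K"]).round(1).tolist(),np.array(i["camera_from_world"]).round(3).tolist())
s=monitor.state();print(s["t"],s["eef_pos"],s["tcp_rot"],s["opening"])
E
```

```text
pics
scene [[544.5, 0.0, 286.3], [0.0, 544.5, 206.5], [0.0, 0.0, 1.0]] [[-0.884, 0.467, 0.016, 529.195], [0.362, 0.707, -0.607, -0.679], [-0.295, -0.531, -0.795, 1676.84], [0.0, 0.0, 0.0, 1.0]]
top [[440.7, 0.0, 282.1], [0.0, 440.7, 213.8], [0.0, 0.0, 1.0]] [[-0.008, -1.0, 0.01, -201.554], [-0.992, 0.007, -0.129, 474.809], [0.129, -0.011, -0.992, 1357.91], [0.0, 0.0, 0.0, 1.0]]
0.1 [153.21130211 605.68217351 191.65190925] [-3.14062155e+00 -1.05960392e-04  2.89374644e+00] 1.0003851060783546
```

View pics/scene0.png

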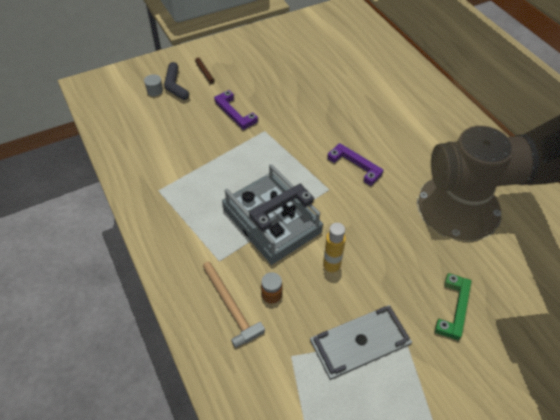

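View pics/top0.png

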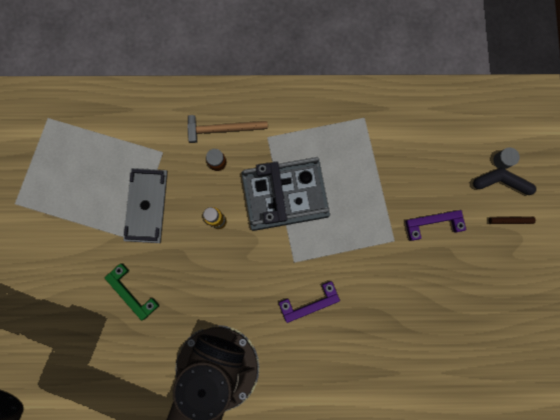

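Scene picture: the dark bracket lies on the console at scene (282,205) / top (273,193), with its bridge towards the right in the top view. The purple ones at top (310,302) and (436,224) and the green one at (130,292) share its shape but not its colour, so only the console one fits "dark steel, on the rails". The nest is at top (145,205), the can at (213,216), the jar at (215,160) and the hammer at (225,128). I'll confirm it in an enlarged crop.

Run:
```python
import cv2,numpy as np
t=cv2.imread("pics/top0.png");s=cv2.imread("pics/scene0.png")
def c(im,x,y,w,h,W,H): return cv2.resize(im[y:y+h,x:x+w],(W,H),interpolation=cv2.INTER_CUBIC)
a=np.hstack([c(t,235,150,100,85,400,340),c(s,215,160,110,100,400,340)])
b=np.hstack([c(t,110,160,80,52*2-20,260,260)*0+c(t,110,162,84,84,260,260),c(s,305,300,115,80,540,260)[:,:540]])
m=np.vstack([a,b]);m=np.clip(m.astype(float)*1.6,0,255).astype('uint8');cv2.imwrite("pics/m1.png",m)
```

```text
(no output)
```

View pics/m1.png

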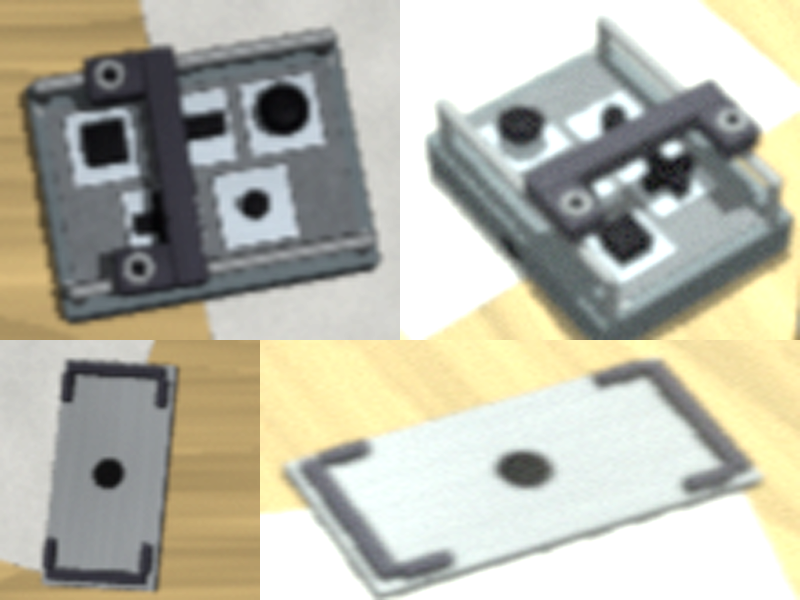

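The crop confirms the dark steel bracket on the rails: holes at top (262,169) and (270,217), bridge on the right. The keys on the far row, from left to right, are square, bar and mushroom. On the near row they are plus (half hidden) and small round. So console x points roughly to world +x and y to world +y. Next I'll measure.

```bash
cat > h.py <<'E'
import numpy as np,cv2
from cell import monitor,viewer,order,env
class Cam:
    def __init__(s,n):
        i=viewer.camera_info(n);s.K=np.array(i["K"]);T=np.array(i["camera_from_world"]);s.R=T[:3,:3];s.t=T[:3,3];s.C=-s.R.T@s.t
    def ray(s,p): return s.R.T@np.linalg.solve(s.K,[p[0],p[1],1.])
    def pl(s,p,z): d=s.ray(p);return (s.C+d*(z-s.C[2])/d[2])
    def proj(s,X): q=s.K@(s.R@np.asarray(X,float)+s.t);return q[:2]/q[2]
top=Cam("top");sc=Cam("scene")
def tri(pt,ps):
    P=[c.K@np.c_[c.R,c.t] for c in(top,sc)]
    X=cv2.triangulatePoints(P[0],P[1],np.float64(pt),np.float64(ps))[:,0];return X[:3]/X[3]
def rect_world(mask,z,cam=top):
    v,u=np.nonzero(mask);p=np.array([cam.pl((a,b),z)[:2] for a,b in zip(u,v)],np.float32)
    return cv2.minAreaRect(p),len(p)
E
python3 - <<'E'
from h import *
t=cv2.imread("pics/top0.png");s=cv2.imread("pics/scene0.png")
def big(m): 
    n,l,st,c=cv2.connectedComponentsWithStats(m.astype('uint8'));return [(st[i].tolist(),c[i].round(2).tolist(),i) for i in np.argsort(-st[1:,4])+1][:6],l
def roi(im,x,y,w,h):
    o=np.zeros(im.shape[:2],bool);o[y:y+h,x:x+w]=1;return o
print("px bracket",t[193,277],"console",t[172,285],"square",t[185,261],"bezel",t[195,291],"ring",t[168:171,260:264].tolist())
v=t.max(2).astype(int);sv=s.max(2).astype(int)
# nest
r=roi(t,122,165,46,80);L,l=big(r&(v<75));print("nestdark",L)
L2,_=big(roi(s,310,300,105,80)&(sv<95));print("nest scene",L2)
# bezels
L,l=big(roi(t,240,155,90,75)&(t.min(2)>120));print("bez top",L)
for st,c,i in L[:6]: print(rect_world(l==i,54)[0])
print("bez scene",big(roi(s,222,165,102,95)&(s.min(2)>150))[0])
# bracket
b=t.astype(int);m=(v<90)&(b[:,:,2]>b[:,:,1]+1)&(b[:,:,0]>b[:,:,1]+2)&roi(t,240,155,90,75)
L,l=big(m);print("bracket",L[:3]);print(rect_world(l==L[0][2],128))
cv2.imwrite("pics/mask.png",m*255)
E
```

```text
px bracket [41 34 35] console [68 66 63] square [13 12 12] bezel [133 127 120] ring [[[60, 59, 57], [23, 22, 22], [16, 14, 14], [26, 25, 24]], [[65, 64, 63], [31, 30, 29], [21, 19, 19], [30, 28, 28]], [[82, 81, 79], [70, 69, 67], [57, 55, 54], [60, 59, 58]]]
nestdark [([124, 226, 38, 17, 252], [142.42, 235.31], np.int64(7)), ([130, 169, 37, 15, 249], [148.25, 173.93], np.int64(1)), ([139, 200, 12, 10, 92], [144.47, 204.63], np.int64(4)), ([164, 184, 2, 9, 10], [164.9, 188.4], np.int64(2)), ([163, 195, 2, 9, 10], [163.9, 199.3], np.int64(3)), ([163, 205, 1, 9, 9], [163.0, 209.0], np.int64(5))]
nest scene [([376, 307, 33, 41, 274], [395.34, 325.47], np.int64(1)), ([314, 332, 32, 42, 274], [326.54, 354.79], np.int64(2)), ([355, 334, 12, 11, 98], [360.96, 339.26], np.int64(3))]
bez top [([272, 155, 58, 52, 515], [310.85, 166.1], np.int64(1)), ([287, 218, 43, 12, 327], [311.9, 225.3], np.int64(17)), ([290, 195, 19, 16, 143], [299.33, 204.36], np.int64(14)), ([284, 185, 9, 6, 42], [288.05, 187.4], np.int64(4)), ([307, 181, 8, 6, 25], [311.44, 183.84], np.int64(3)), ([298, 184, 8, 4, 19], [
[... 678 characters left out ...]
34, 961], [240.68, 175.86], np.int64(1)), ([273, 165, 51, 33, 772], [301.26, 177.84], np.int64(2)), ([222, 210, 25, 49, 619], [230.13, 237.26], np.int64(10)), ([262, 191, 8, 9, 46], [265.65, 195.52], np.int64(4)), ([275, 230, 15, 12, 45], [283.02, 235.73], np.int64(14)), ([255, 198, 5, 8, 24], [257.0, 201.08], np.int64(6))]
bracket [([276, 192, 1, 2, 2], [276.0, 192.5], np.int64(8)), ([271, 163, 1, 1, 1], [271.0, 163.0], np.int64(1)), ([270, 173, 1, 1, 1], [270.0, 173.0], np.int64(3))]
(((524.18408203125, -186.75660705566406), (2.995486259460449, 0.0), 179.62583923339844), 2)[ WARN:0@0.586] global loadsave.cpp:1063 imwrite_ Unsupported depth image for selected encoder is fallbacked to CV_8U.
```

Run:
```python
from h import *
t=cv2.imread("pics/top0.png");s=cv2.imread("pics/scene0.png")
v=t.max(2).astype(int);sv=s.max(2).astype(int)
def roi(im,x,y,w,h):
    o=np.zeros(im.shape[:2],bool);o[y:y+h,x:x+w]=1;return o
def cen(m): 
    n,l,st,c=cv2.connectedComponentsWithStats(m.astype('uint8'));i=np.argmax(st[1:,4])+1;return c[i],st[i].tolist(),l==i
H=top.pl((144.47,204.63),15);H2=sc.pl((360.96,339.26),15);print("nest hole",H,H2,tri((144.47,204.63),(360.96,339.26)))
# stops: outer outline
m=roi(t,122,165,46,80)&(v<75);m[:,163:]=0; m[198:214,136:155]=0
print("stops rect",rect_world(m,29))
e1=top.pl((142.42,235.31),25);e2=top.pl((148.25,173.93),25);print("ends top mid",(e1+e2)/2,"ang",np.degrees(np.arctan2(*(e2-e1)[1::-1])),np.linalg.norm(e2-e1))
e1=sc.pl((395.34,325.47),25);e2=sc.pl((326.54,354.79),25);print("ends sc mid",(e1+e2)/2,"ang",np.degrees(np.arctan2(*(e2-e1)[1::-1])),np.linalg.norm(e2-e1))
# keys
for n,(x,y,w,h),z in(("square",(253,178,16,17),74),("mush",(298,168,16,18),86),("round",(293,195,13,13),74)):
    c,st,mm=cen(roi(t,x,y,w,h)&(v<32));print(n,c,st,top.pl(c,z),rect_world(mm,z)[0][1:])
# bracket rows
for r in (175,185,195,205,212): print(r,v[r,262:294].tolist())
for c in range(254,290,4): print("col",c,v[157:232,c].tolist())
```

```text
nest hole [507.95841158 233.39337766  15.        ] [506.43823984 233.92176506  15.        ] [507.14558073 233.76836881  15.61259767]
stops rect (((505.0525817871094, 227.25350952148438), (116.90343475341797, 231.3491668701172), 86.37493133544922), 478)
ends top mid [507.33430082 227.5726375   25.        ] ang -3.5467457935278826 196.93610969630447
ends sc mid [509.40782972 239.13288889  25.        ] ang -4.0269613902856785 198.23247073664777
square [260.69148936 185.30851064] [256, 180, 11, 11, 94] [ 556.69079421 -139.60427869   74.        ] ((30.609785079956055, 29.60391616821289), 7.792398929595947)
mush [305.18918919 177.04504505] [300, 172, 12, 11, 111] [ 579.21931646 -276.41013017   86.        ] ((33.832191467285156, 31.2473201751709), 89.641357421875)
round [298.34615385 200.65384615] [296, 198, 6, 6, 26] [ 508.04345239 -255.05761485   74.        ] ((13.071348190307617, 15.417718887329102), 44.74481201171875)
175 [16, 15, 17, 20, 23, 24, 24, 26, 27, 28, 31, 38, 38, 39, 38, 39, 39, 48, 91, 127, 130, 130, 130, 130, 131, 130, 131, 131, 129, 107, 72, 72]
185 [13, 14, 15, 21, 55, 10
[... 2747 characters left out ...]
, 68, 64, 40, 61, 104, 118, 121, 123, 124]
col 282 [130, 128, 127, 128, 128, 119, 95, 100, 90, 65, 46, 53, 69, 74, 73, 76, 93, 121, 130, 131, 126, 86, 38, 15, 14, 17, 14, 23, 76, 99, 100, 95, 92, 79, 58, 46, 43, 41, 42, 42, 42, 42, 44, 44, 44, 43, 45, 43, 44, 43, 43, 43, 43, 43, 44, 44, 44, 44, 44, 44, 43, 43, 42, 33, 34, 63, 67, 42, 54, 104, 119, 120, 121, 123, 124]
col 286 [129, 129, 128, 127, 124, 97, 89, 88, 72, 49, 64, 74, 75, 70, 70, 76, 116, 130, 131, 130, 117, 63, 20, 14, 16, 16, 16, 58, 117, 135, 138, 137, 137, 135, 97, 76, 76, 75, 73, 72, 72, 73, 73, 74, 75, 75, 74, 72, 72, 66, 70, 80, 77, 73, 74, 73, 62, 49, 47, 53, 49, 42, 41, 42, 63, 67, 48, 39, 92, 121, 124, 121, 122, 125, 125]
```

```bash
cat >> h.py <<'E'
def delta(goal,yaw=None):
    "normalised tool-axis shift from the measured pose to goal [x,y,z]; turn about tool z to world yaw (deg)"
    s=monitor.state();p=s["eef_pos"]
    from scipy.spatial.transform import Rotation as Ro
    R=Ro.from_euler('xyz',s["tcp_rot"]).as_matrix();d=R.T@(np.array(goal)-p)
    cy=np.degrees(s["tcp_rot"][2]);tr=0 if yaw is None else -((yaw-cy+180)%360-180)
    print("t",s["t"],"pos",p.round(1),"yaw",round(cy,2),"op",round(s["opening"]*95.1,1),"F",np.round(s["ft_force"],1))
    print(" shift",(d/150).round(4),"turn",round(tr/90,4),"=",(d).round(1),round(tr,1))
E
python3 - <<'E'
from h import *
a=top.pl((262,168),128);b=top.pl((269.3,216.6),128);d=a-b
print(a,b,np.linalg.norm(d),"bracket yaw",np.degrees(np.arctan2(d[1],d[0])))
e=[top.pl((u,r),128) for r,u in((175,279.8),(185,282.),(195,283.4),(205,284.1),(212,285.1))]
q=np.polyfit([i[0] for i in e],[i[1] for i in e],1);print("edge yaw",np.degrees(np.arctan(q[0])))
g=top.pl((278,190.6),128);print("grip",g, "edge y at grip x",np.polyval(q,g[0]), "can",top.pl((211,214),180),"dist",np.hypot(*g[:2]))
print("scene proj of grip",sc.proj(g),sc.proj(a),sc.proj(b))
delta([430,480,280],188.7)
E
```

```text
[ 598.35802446 -145.63071357  128.        ] [ 452.64689057 -166.65835498  128.        ] 147.22057003540445 bracket yaw 8.211689509317539
edge yaw 7.137546066174929
grip [ 529.84026151 -192.70009366  128.        ] edge y at grip x -205.5791443560596 can [454.71631188  -3.8708111  180.        ] dist 563.7943142760279
scene proj of grip [276.55791911 198.41999266] [262.01755261 219.61581409] [305.22712185 195.06596341]
t 0.1 pos [153.2 605.7 191.7] yaw 165.8 op 95.1 F [-0.4  1.   0.1]
 shift [-1.9944 -0.3602 -0.5888] turn -0.2545 = [-299.2  -54.   -88.3] -22.9
```

Call:
move_arm:
  moves: [-0.285,-0.051,-0.084,0,-0.285,-0.051,-0.084,0,-0.285,-0.051,-0.084,0,-0.285,-0.051,-0.084,0,-0.285,-0.051,-0.084,0,-0.285,-0.051,-0.084,0,-0.285,-0.051,-0.084,0,0,0,0,-0.082,0,0,0,-0.082,0,0,0,-0.082]
  claw: 70

```text
t: 1.35
eef_pos: [430.3, 480.4, 279.9]
tcp_rot: [-3.141, -0.001, -2.999]
ft_force: [-0.5, 1.2, 0.7]
opening: 0.735
grip_force: 0.0
```

```bash
python3 -c "
from h import *
delta([529.8,-192.7,280],188)"
```

```text
t 1.35 pos [430.3 480.4 279.9] yaw -171.84 op 69.9 F [-0.5  1.2  0.7]
 shift [-1.9300e-02 -4.5359e+00  1.1000e-03] turn 0.0018 = [-2.900e+00 -6.804e+02  2.000e-01] 0.2
```

Call:
move_arm:
  moves: [0,-0.324,0,0,0,-0.324,0,0,0,-0.324,0,0,0,-0.324,0,0,0,-0.324,0,0,0,-0.324,0,0,0,-0.324,0,0]

```text
t: 2.22
eef_pos: [477.1, 142.1, 280.2]
tcp_rot: [3.142, -0.0, -3.003]
ft_force: [0.1, -0.0, -0.5]
opening: 0.736
grip_force: 0.0
```

Call:
move_arm:
  moves: [0,-0.324,0,0,0,-0.324,0,0,0,-0.324,0,0,0,-0.324,0,0,0,-0.324,0,0,0,-0.324,0,0,0,-0.324,0,0,-0.02,0,0,0,0,0,0.2,0,0,0,0.2,0]

```text
t: 3.48
eef_pos: [527.1, -192.0, 219.6]
tcp_rot: [3.141, 0.0, -3.003]
ft_force: [-0.3, -0.5, -0.5]
opening: 0.739
grip_force: 0.0
```

Run:
```python
from h import *
delta([529.8,-192.7,104],188)
s=viewer.read_camera("scene")[:,:,::-1];t=viewer.read_camera("top")[:,:,::-1]
m=np.hstack([cv2.resize(t[130:250,220:350],(400,370)),cv2.resize(s[120:270,205:365],(400,370))])
cv2.imwrite("pics/m2.png",np.clip(m*1.5,0,255))
```

```text
t 3.475 pos [ 527.1 -192.   219.6] yaw -172.04 op 70.3 F [-0.3 -0.5 -0.5]
 shift [-0.0167 -0.0072  0.7705] turn -0.0005 = [ -2.5  -1.1 115.6] -0.0[ WARN:0@2.506] global loadsave.cpp:1063 imwrite_ Unsupported depth image for selected encoder is fallbacked to CV_8U.
```

View pics/m2.png

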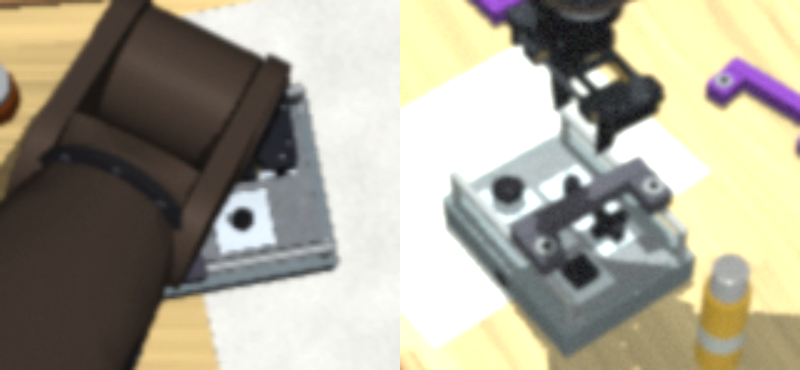

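The picture shows the open fingers (montage (558,95) and (605,130)) straddling the bridge from above, clear of the rails. I'll go down.

Call:
move_arm:
  moves: [-0.016,-0.007,0.19,0,0,0,0.19,0,0,0,0.19,0,0,0,0.13,0,0,0,0.07,0,0,0,0,0]

```text
t: 4.32
eef_pos: [530.0, -193.3, 105.1]
tcp_rot: [3.141, -0.0, -3.003]
ft_force: [-0.0, -0.1, -0.7]
opening: 0.738
grip_force: 0.0
```

Call:
move_arm:
  moves: [0,0,0,0,0,0,0,0,0,0,0,0,0,0,0,0,0,0,0,0,0,0,0,0]
  claw: 10

```text
t: 5.08
eef_pos: [529.9, -193.3, 105.5]
tcp_rot: [3.141, 0.001, -3.003]
ft_force: [-1.1, -3.4, 16.3]
opening: 0.192
grip_force: 7.9
```

Run:
```python
from h import *
delta([529.8,-192.7,104],188)
s=viewer.read_camera("scene")[:,:,::-1]
m=cv2.resize(s[140:270,205:345],(800,600),interpolation=cv2.INTER_CUBIC)
cv2.imwrite("pics/m3.png",np.clip(m*1.6,0,255).astype('uint8'))
print(monitor.state()["opening"],monitor.state()["grip_force"])
```

```text
t 5.075 pos [ 529.9 -193.3  105.5] yaw -172.07 op 18.2 F [-1.1 -3.4 16.3]
 shift [0.0004 0.0044 0.0098] turn -0.0008 = [0.1 0.7 1.5] -0.1
0.15068137394625464 3.561411575647071
```

View pics/m3.png

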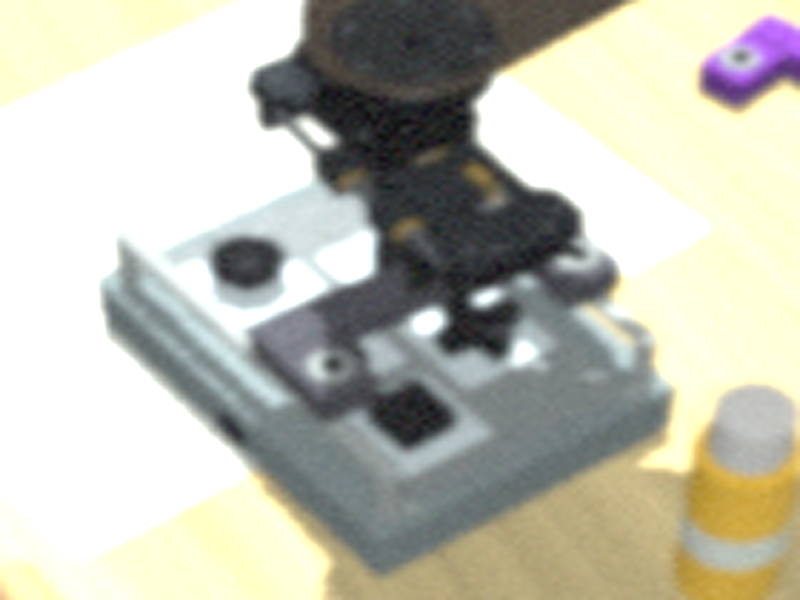

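Run:
```python
from h import *
def m(X): u,v=sc.proj(X);return round((u-205)*800/140),round((v-140)*600/130)
c,s=np.cos(np.radians(8)),np.sin(np.radians(8))
g=np.array([529.9,-193.3])
def B(x,y,z): y+=21;return m([g[0]+c*x-s*y,g[1]+s*x+c*y,z])
print("bridge inner top edge",B(-56,-8,128),B(0,-8,128),B(56,-8,128),"outer",B(90,-34,128),B(-90,-34,128))
print("tips +-9",B(0,-12,105),B(0,-30,105),"at z128",B(0,-12,128))
for i in range(3):
    viewer.read_camera("scene");q=monitor.state();print(q["t"],q["opening"],q["grip_force"],q["eef_pos"].round(1),q["ft_force"].round(1))
```

```text
bridge inner top edge (516, 241) (424, 283) (329, 326) outer (240, 323) (540, 190)
tips +-9 (419, 302) (398, 283) at z128 (419, 279)
5.175 0.13009297330981662 5.102876988239586 [ 530.2 -193.3  105.7] [0.  5.5 9.4]
5.225 0.11668560513118967 4.810637841001153 [ 530.2 -193.2  105.7] [-0.3  4.7  9.4]
5.275 0.11132691414382194 5.1115284813568 [ 530.2 -193.1  105.7] [ 0.5  6.6 10.3]
```

The opening has slid past 26 mm to about 10 mm while the bracket looks almost unmoved, so the fingers slipped off it. I'll open, back off and re-measure.

Call:
move_arm:
  moves: [0,0,0,0,0,0,0,0,0,0,0,0,0,0,0,0]
  claw: 70

```text
t: 5.78
eef_pos: [529.6, -193.4, 104.6]
tcp_rot: [3.141, -0.0, -3.003]
ft_force: [0.4, 0.4, 0.0]
opening: 0.477
grip_force: 0.0
```

Call:
move_arm:
  moves: [0,0,-0.1,0,0,0,-0.2,0,0,0,-0.3,0,0,0,-0.3,0,0,0,0,0]

```text
t: 6.4
eef_pos: [530.8, -194.0, 244.0]
tcp_rot: [-3.138, 0.006, -3.003]
ft_force: [-0.2, -0.9, -0.8]
opening: 0.733
grip_force: 0.0
```

Run:
```python
from h import *
delta([529.8,-192.7,104],188)
s=viewer.read_camera("scene")[:,:,::-1]; cv2.imwrite("pics/s4.png",s)
m=cv2.resize(s[120:270,195:355],(800,600),interpolation=cv2.INTER_CUBIC)
cv2.imwrite("pics/m4.png",np.clip(m*1.6,0,255).astype('uint8'))
```

```text
t 6.4 pos [ 530.8 -194.   244. ] yaw -172.05 op 69.8 F [-0.2 -0.9 -0.8]
 shift [0.0107 0.0127 0.9331] turn -0.0005 = [  1.6   1.9 140. ] -0.0
```

View pics/m4.png

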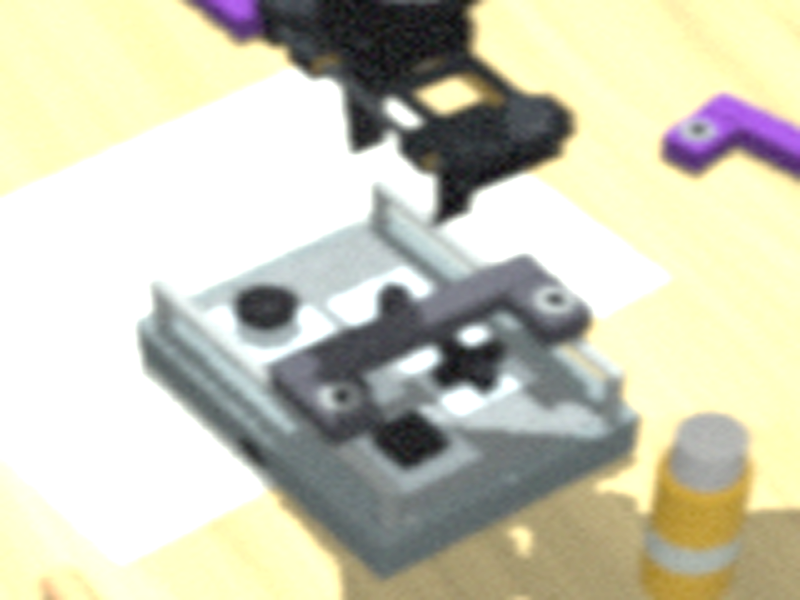

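Run:
```python
from h import *
p=monitor.state()["eef_pos"];ty=np.array([-np.sin(np.radians(8)),np.cos(np.radians(8)),0])
for z in (244,256,268): print(z,[ (sc.proj([*(p[:2]+o*ty[:2]),z])-[195,120])*[5,4] for o in(35,-35,47,-47)])
a=np.array([263.3,219.3]);b=np.array([306.2,194.75])
print("rings tri",tri((262,168),a),tri((269.3,216.6),b))
# bridge top inner edge z check
```

```text
244 [array([445.9083634 , 236.87446568]), array([369.04186957, 170.9166817 ]), array([459.45764995, 248.50086974]), array([356.22525764, 159.91897283])]
256 [array([446.20946199, 224.82978228]), array([368.82572381, 158.71856133]), array([459.85248072, 236.48541752]), array([355.9252662 , 147.69731807])]
268 [array([446.51468178, 212.62024037]), array([368.60668991, 146.35744956]), array([460.25273827, 224.3048178 ]), array([355.62128254, 135.31301995])]
rings tri [ 596.33296532 -144.54326058  130.04566376] [ 451.22137016 -165.76287892  129.93916251]
```

The bracket has not moved: rings at scene (263,219) and (306,195), triangulated z 130 as it should be. The open fingertips at (362,150) and (450,218) sit about 20 mm above the reported TCP, which explains the slip. I'll check the shut fingers.

Call:
move_arm:
  moves: [0,0,0,0,0,0,0,0,0,0,0,0,0,0,0,0]
  claw: 26

```text
t: 6.95
eef_pos: [529.7, -193.6, 239.4]
tcp_rot: [3.141, -0.001, -3.003]
ft_force: [-0.5, -0.7, 0.4]
opening: 0.377
grip_force: 0.0
```

Run:
```python
from h import *
delta([529.8,-192.7,104],188);print(env.grip_depth)
s=viewer.read_camera("scene")[:,:,::-1]; cv2.imwrite("pics/s5.png",s)
```

```text
t 6.95 pos [ 529.7 -193.6  239.4] yaw -172.06 op 35.9 F [-0.5 -0.7  0.4]
 shift [-0.0018  0.0052  0.9029] turn -0.0006 = [ -0.3   0.8 135.4] -0.1
18.8
```

Call:
move_arm:
  moves: [0,0,0,0,0,0,0,0,0,0,0,0,0,0,0,0]
  claw: 0

```text
t: 7.5
eef_pos: [529.8, -193.5, 239.8]
tcp_rot: [3.142, 0.0, -3.003]
ft_force: [0.2, 0.5, 0.1]
opening: 0.004
grip_force: 0.0
```

Run:
```python
from h import *
delta([529.8,-192.7,104],188)
s=viewer.read_camera("scene")[:,:,::-1]; cv2.imwrite("pics/s6.png",s)
p=monitor.state()["eef_pos"];print(sc.proj(p))
o=[]
for im in(cv2.imread("pics/s5.png"),s):
    o.append(cv2.resize(im[130:190,240:320],(400,300),interpolation=cv2.INTER_CUBIC))
m=np.clip(np.hstack(o)*1.5,0,255).astype('uint8')
u,v=(sc.proj(p)-[240,130])*5
for k in(0,400): cv2.drawMarker(m,(int(u)+k,int(v)),(0,0,255),0,9)
cv2.imwrite("pics/m6.png",m)
```

```text
t 7.5 pos [ 529.8 -193.5  239.8] yaw -172.06 op 0.4 F [0.2 0.5 0.1]
 shift [-0.001   0.0055  0.9055] turn -0.0006 = [ -0.2   0.8 135.8] -0.1
[276.51116815 171.90085541]
```

View pics/m6.png

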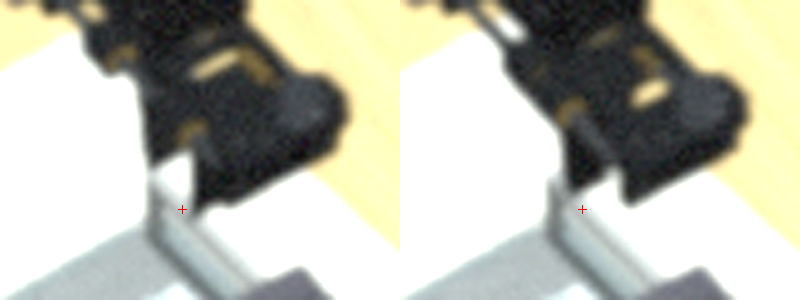

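Right panel: the shut tips end at about (572,195), above the TCP mark at (582,209). That fits the earlier contact, when the fingers slid over the bridge top (z 128) at a TCP of 105.7. So the real tips are about 20 mm above the reported TCP, and I'll grasp lower, step by step.

Call:
move_arm:
  moves: [0,0,0.1,0,0,0,0.1,0,0,0,0.2,0,0,0,0.2,0,0,0,0.15,0,0,0,0.1,0,0,0,0,0]
  claw: 62

```text
t: 8.43
eef_pos: [529.3, -193.3, 111.1]
tcp_rot: [3.14, -0.002, -3.003]
ft_force: [0.7, 0.5, 0.1]
opening: 0.64
grip_force: 0.0
```

Call:
move_arm:
  moves: [0,0,0.05,0,0,0,0.03,0,0,0,0.03,0,0,0,0,0]

```text
t: 8.93
eef_pos: [529.7, -193.5, 95.6]
tcp_rot: [3.141, -0.0, -3.003]
ft_force: [0.1, -0.1, -0.0]
opening: 0.654
grip_force: 0.0
```

Call:
move_arm:
  moves: [0,0,0.03,0,0,0,0.03,0,0,0,0.02,0,0,0,0,0]

```text
t: 9.43
eef_pos: [529.7, -193.5, 83.5]
tcp_rot: [3.141, -0.0, -3.003]
ft_force: [0.1, 0.3, -0.1]
opening: 0.657
grip_force: 0.0
```

Call:
move_arm:
  moves: [0,0,0,0,0,0,0,0,0,0,0,0,0,0,0,0,0,0,0,0,0,0,0,0]
  claw: 15

```text
t: 10.18
eef_pos: [529.8, -193.5, 83.8]
tcp_rot: [3.142, 0.0, -3.003]
ft_force: [0.3, 0.4, 0.4]
opening: 0.273
grip_force: 30.0
```

Run:
```python
from h import *
delta([529.8,-192.7,84],188)
for i in range(3):
    viewer.read_camera("scene");q=monitor.state();print(q["t"],q["opening"],q["grip_force"],q["eef_pos"].round(1),q["ft_force"].round(1))
```

```text
t 10.175 pos [ 529.8 -193.5   83.8] yaw -172.05 op 26.0 F [0.3 0.4 0.4]
 shift [-0.001   0.0053 -0.001 ] turn -0.0006 = [-0.2  0.8 -0.2] -0.1
10.225 0.2704870219675961 29.998444318771362 [ 529.8 -193.5   83.8] [-0.5 -0.7  0.8]
10.275 0.2729957840573481 29.99838262796402 [ 529.8 -193.5   83.9] [ 0.3 -0.   1.7]
10.325 0.27303613642982527 29.998193085193634 [ 529.8 -193.5   83.9] [-0.   0.9  1.7]
```

The grip is solid: 26 mm opening at 30 N. Lifting now.

Call:
move_arm:
  moves: [0,0,-0.04,0,0,0,-0.08,0,0,0,-0.15,0,0,0,-0.2,0,0,0,-0.2,0,0,0,-0.2,0,0,0,-0.15,0,0,0,0,0.065,0,0,0,0.065,0,0,0,0]

```text
t: 11.58
eef_pos: [529.6, -193.5, 237.4]
tcp_rot: [-3.142, 0.0, 3.077]
ft_force: [-0.6, -0.2, -4.4]
opening: 0.27
grip_force: 30.0
```

```bash
python3 -c "
from h import *
delta([505.9,212.6,236],176.3)"
```

```text
t 11.575 pos [ 529.6 -193.5  237.4] yaw 176.28 op 25.7 F [-0.6 -0.2 -4.4]
 shift [0.3331 2.6911 0.009 ] turn -0.0002 = [ 50.  403.7   1.3] -0.0
```

Call:
move_arm:
  moves: [0.015,0.12,0,0,0.03,0.25,0,0,0.04,0.33,0,0,0.04,0.33,0,0,0.04,0.33,0,0,0.04,0.33,0,0,0.04,0.33,0,0,0.04,0.33,0,0,0.03,0.22,0,0,0.018,0.12,0,0]

```text
t: 12.82
eef_pos: [505.4, 214.4, 236.9]
tcp_rot: [3.141, -0.0, 3.079]
ft_force: [0.6, 0.7, -4.8]
opening: 0.275
grip_force: 30.0
```

Call:
move_arm:
  moves: [0,0,0,0,0,0,0.2,0,0,0,0.3,0,0,0,0.3,0,0,0,0.2,0,0,0,0,0,0,0,0,0]

```text
t: 13.7
eef_pos: [507.1, 212.0, 88.1]
tcp_rot: [3.141, 0.001, 3.075]
ft_force: [-0.1, 0.2, -3.5]
opening: 0.267
grip_force: 30.0
```

Run:
```python
from h import *
delta([505.9,212.6,0],176.3)
s=viewer.read_camera("scene")[:,:,::-1]
m=cv2.resize(s[270:390,290:430],(700,600),interpolation=cv2.INTER_CUBIC)
cv2.imwrite("pics/m7.png",np.clip(m*1.5,0,255).astype('uint8'))
```

```text
t 13.7 pos [507.1 212.   88.1] yaw 176.21 op 25.4 F [-0.1  0.2 -3.5]
 shift [0.0093 0.003  0.5871] turn -0.001 = [ 1.4  0.4 88.1] -0.1
```

View pics/m7.png

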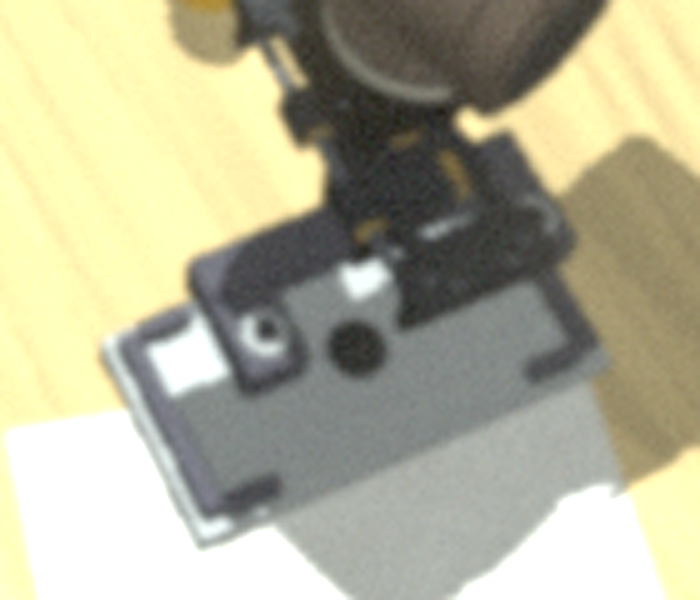

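The bracket hangs level above the nest, ring at scene (343,336.6) and nest hole at (361.6,339.6). I'll check the ring position against the expected one.

Run:
```python
from h import *
a=np.radians(-3.75);x=np.array([np.cos(a),np.sin(a)]);y=np.array([-x[1],x[0]])
R=sc.pl((343,336.6),88.1+16.2+28);n=np.array([507.2,233.6]);d=R[:2]-n
print(R,"ring in nest frame",d@x,d@y,"want 73,~17")
```

```text
[580.99843238 245.70403518 132.3       ] ring in nest frame 72.84878249845582 16.904767926428235 want 73,~17
```

Call:
move_arm:
  moves: [0.009,0.003,0.12,0,0,0,0.12,0,0,0,0.1,0,0,0,0.08,0,0,0,0,0]

```text
t: 14.38
eef_pos: [504.9, 212.8, 23.4]
tcp_rot: [-3.141, -0.001, 3.076]
ft_force: [0.3, 0.9, -4.3]
opening: 0.272
grip_force: 30.0
```

Call:
move_arm:
  moves: [0.004,0,0.05,0,0,0,0.05,0,0,0,0.03,0,0,0,0,0]

```text
t: 14.88
eef_pos: [504.3, 212.9, 4.0]
tcp_rot: [-3.141, -0.001, 3.076]
ft_force: [-0.7, 0.4, -3.8]
opening: 0.27
grip_force: 30.0
```

Call:
move_arm:
  moves: [0,0,0.012,0,0,0,0.012,0,0,0,0,0]

```text
t: 15.25
eef_pos: [504.4, 212.9, 0.7]
tcp_rot: [3.142, -0.0, 3.076]
ft_force: [-0.5, 0.2, -3.8]
opening: 0.271
grip_force: 30.0
```

Call:
move_arm:
  moves: [0,0,0.006,0,0,0,0.006,0,0,0,0,0]

```text
t: 15.62
eef_pos: [504.5, 213.0, -1.1]
tcp_rot: [3.141, 0.0, 3.076]
ft_force: [-0.2, 0.6, -5.3]
opening: 0.272
grip_force: 30.0
```

Call:
move_arm:
  moves: [0,0,0.005,0,0,0,0,0]

```text
t: 15.88
eef_pos: [504.5, 213.0, -1.1]
tcp_rot: [3.141, 0.0, 3.076]
ft_force: [-2.2, -0.9, 5.7]
opening: 0.274
grip_force: 30.0
```

Touched down with about 10 N of contact. Releasing.

Call:
move_arm:
  moves: [0,0,0,0,0,0,0,0,0,0,0,0,0,0,0,0]
  claw: 60

```text
t: 16.38
eef_pos: [504.5, 213.0, -1.9]
tcp_rot: [3.142, 0.0, 3.076]
ft_force: [0.4, 0.5, -0.2]
opening: 0.608
grip_force: 0.0
```

Call:
move_arm:
  moves: [0,0,-0.05,0,0,0,-0.15,0,0,0,-0.3,0,0,0,-0.35,0,0,0,-0.35,0,0,0,-0.35,0,0,0,-0.1,0,0,0,0,0]

```text
t: 17.38
eef_pos: [504.4, 212.9, 246.2]
tcp_rot: [3.141, 0.001, 3.076]
ft_force: [-0.6, 0.0, -0.2]
opening: 0.63
grip_force: 0.0
```

Run:
```python
from h import *
c,s_=np.cos(np.radians(9.34)),np.sin(np.radians(9.34))
for n,x,y in(("bar",34,0),("square",34,70),("round",-34,-36),("plus",-34,36)):
    print(n,534.4+c*x-s_*y,-213.5+s_*x+c*y)
delta([568,-208,240],189.3)
s=viewer.read_camera("scene")[:,:,::-1];t=viewer.read_camera("top")[:,:,::-1]
cv2.imwrite("pics/s8.png",s);cv2.imwrite("pics/t8.png",t)
m=np.hstack([cv2.resize(s[290:385,300:420],(400,300),interpolation=cv2.INTER_CUBIC),cv2.resize(t[150:235,235:335],(400,300),interpolation=cv2.INTER_CUBIC)])
cv2.imwrite("pics/m8.png",np.clip(m*1.5,0,255).astype('uint8'))
```

```text
bar 567.9492502759414 -207.98204694454103
square 556.5887586911729 -138.91006108230883
round 506.6932882533681 -254.54068864174982
plus 495.00821119474915 -183.49521746916813
t 17.375 pos [504.4 212.9 246.2] yaw 176.24 op 59.9 F [-0.6  0.  -0.2]
 shift [-0.6068 -2.7724  0.0408] turn -0.1451 = [ -91.  -415.9    6.1] -13.1
```

View pics/m8.png

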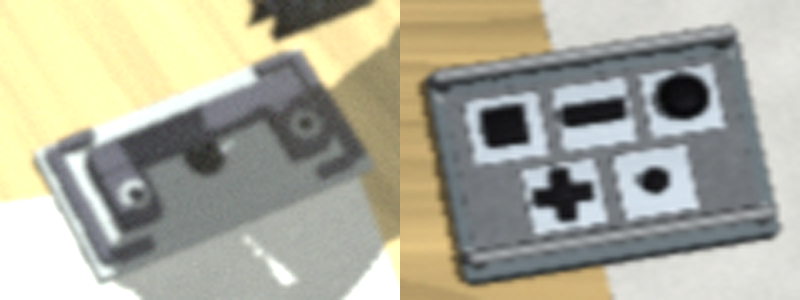

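The bracket lies flat between the stops: rings at (130,192) and (307,122), inside the lugs. All the keys are now in view: square (505,127), bar (593,112), mushroom (683,97), plus (563,193), round (655,180). I'll refine the key positions from this picture.

Run:
```python
from h import *
t=cv2.imread("pics/t8.png");v=t.max(2)
m=np.zeros(v.shape,'uint8');m[165:217,245:325]=(v[165:217,245:325]<40)
n,l,st,c=cv2.connectedComponentsWithStats(m)
K={"square":(34,70),"bar":(34,0),"mush":(34,-70),"plus":(-34,36),"round":(-34,-36)}
guess={"square":(261,186),"bar":(283,182),"mush":(305.5,177.5),"plus":(275.5,204.7),"round":(298.7,201)}
P=[];Q=[]
for k,g in guess.items():
    i=1+np.argmin([np.hypot(*(c[j]-g)) if st[j,4]>15 else 99 for j in range(1,n)])
    w=top.pl(c[i],86 if k=="mush" else 72)[:2];print(k,c[i].round(1),st[i,4],w.round(1));P.append(K[k]);Q.append(w)
P=np.array(P,float);Q=np.array(Q)
A=[];b=[]
for p,q in zip(P,Q): A+=[[p[0],-p[1],1,0],[p[1],p[0],0,1]];b+=list(q)
r=np.linalg.lstsq(np.array(A),np.array(b),rcond=None)[0];print("scale",np.hypot(r[0],r[1]),"yaw",np.degrees(np.arctan2(r[1],r[0])))
for k,p in K.items(): print(k,r[0]*p[0]-r[1]*p[1]+r[2],r[1]*p[0]+r[0]*p[1]+r[3])
```

```text
square [260.7 185.3] 98 [ 557.2 -139.7]
bar [282.8 181.6] 75 [ 568.4 -207.8]
mush [305.1 177. ] 116 [ 579.4 -276.2]
plus [275.4 204.7] 97 [ 496.1 -184.6]
round [298.3 200.6] 27 [ 508.6 -254.9]
scale 0.9875662337756891 yaw 9.673992826007504
square 556.7993955677439 -139.96865630344809
bar 568.4160738262749 -208.1152586405997
mush 580.0327520848059 -276.2618609777513
plus 496.24222559436885 -184.3532077469233
round 508.19080894600074 -254.44685586513637
```

Call:
move_arm:
  moves: [-0.02,-0.12,0,0,-0.05,-0.25,0,0,-0.06,-0.3,0,0,-0.07,-0.3,0,0,-0.07,-0.3,0,0,-0.07,-0.3,0,0,-0.07,-0.3,0,0,-0.07,-0.3,0,0,-0.07,-0.3,0,0,-0.05,-0.3,0,0]
  claw: 0

```text
t: 18.73
eef_pos: [566.3, -210.1, 244.4]
tcp_rot: [3.141, -0.002, 3.076]
ft_force: [-0.7, 0.6, 0.1]
opening: 0.006
grip_force: 0.0
```

Call:
move_arm:
  moves: [0,0,0,-0.073,0,0,0,-0.073,0,0,0,0]

```text
t: 19.1
eef_pos: [566.3, -208.4, 244.5]
tcp_rot: [3.141, -0.002, -2.979]
ft_force: [-0.6, 0.0, 0.0]
opening: 0.011
grip_force: 0.0
```

```bash
python3 -c "
from h import *
delta([568,-208,100],189.3)"
```

```text
t 19.1 pos [ 566.3 -208.4  244.5] yaw -170.7 op 1.0 F [-0.6  0.   0. ]
 shift [-1.340e-02 -1.000e-04  9.636e-01] turn -0.0 = [ -2.   -0.  144.5] -0.0
```

Call:
move_arm:
  moves: [-0.013,0,0.2,0,0,0,0.3,0,0,0,0.3,0,0,0,0.2,0,0,0,0.1,0,0,0,0.03,0,0,0,0,0]

```text
t: 19.98
eef_pos: [569.3, -207.5, 76.8]
tcp_rot: [-3.141, 0.001, -2.978]
ft_force: [0.1, 0.2, 0.4]
opening: -0.0
grip_force: 0.0
```

Call:
move_arm:
  moves: [0,0,0.03,0,0,0,0.03,0,0,0,0.03,0,0,0,0,0]

```text
t: 20.48
eef_pos: [568.8, -207.2, 62.3]
tcp_rot: [3.141, -0.0, -2.978]
ft_force: [0.3, 0.4, -0.2]
opening: 0.006
grip_force: 0.0
```

Call:
move_arm:
  moves: [0,0,0.025,0,0,0,0.025,0,0,0,0,0]

```text
t: 20.85
eef_pos: [568.8, -207.2, 54.8]
tcp_rot: [3.141, -0.0, -2.978]
ft_force: [0.5, 1.1, -0.1]
opening: 0.003
grip_force: 0.0
```

Call:
move_arm:
  moves: [0,0,0.02,0,0,0,0,0]

```text
t: 21.1
eef_pos: [568.9, -207.2, 52.0]
tcp_rot: [3.141, -0.0, -2.978]
ft_force: [-0.1, 0.2, 0.5]
opening: 0.002
grip_force: 0.0
```

Call:
move_arm:
  moves: [0,0,0.02,0,0,0,0,0]

```text
t: 21.35
eef_pos: [568.9, -207.2, 49.0]
tcp_rot: [3.141, -0.0, -2.978]
ft_force: [-0.2, -0.4, 0.0]
opening: 0.004
grip_force: 0.0
```

Call:
move_arm:
  moves: [0,0,0.02,0,0,0,0,0]

```text
t: 21.6
eef_pos: [569.0, -207.2, 46.0]
tcp_rot: [3.141, -0.0, -2.978]
ft_force: [-0.7, 0.1, 0.2]
opening: 0.005
grip_force: 0.1
```

Call:
move_arm:
  moves: [0,0,0.014,0,0,0,0,0]

```text
t: 21.85
eef_pos: [569.0, -207.2, 43.9]
tcp_rot: [3.142, 0.0, -2.978]
ft_force: [0.5, -0.0, 1.1]
opening: 0.005
grip_force: 0.4
```

Call:
move_arm:
  moves: [0,0,0.014,0,0,0,0,0]

```text
t: 22.1
eef_pos: [568.9, -207.2, 41.8]
tcp_rot: [3.141, -0.0, -2.978]
ft_force: [-0.6, 0.8, 1.6]
opening: 0.007
grip_force: 0.8
```

Call:
move_arm:
  moves: [0,0,0.016,0,0,0,0,0]

```text
t: 22.35
eef_pos: [569.1, -207.3, 41.6]
tcp_rot: [-3.141, 0.001, -2.978]
ft_force: [-6.4, 3.2, 24.8]
opening: 0.002
grip_force: 12.2
```

Call:
move_arm:
  moves: [0,0,0.014,0,0,0,0,0]

```text
t: 22.6
eef_pos: [569.3, -207.4, 41.4]
tcp_rot: [-3.14, 0.002, -2.978]
ft_force: [-12.9, 6.3, 43.8]
opening: 0.003
grip_force: 22.1
```

Call:
move_arm:
  moves: [0,0,0.008,0,0,0,0,0]

```text
t: 22.85
eef_pos: [569.4, -207.4, 41.3]
tcp_rot: [-3.14, 0.003, -2.978]
ft_force: [-15.8, 6.1, 55.4]
opening: 0.007
grip_force: 27.8
```

Call:
move_arm:
  moves: [0,0,-0.1,0,0,0,-0.2,0,0,0,-0.03,0,0,0,0,0]

```text
t: 23.35
eef_pos: [568.8, -207.2, 85.2]
tcp_rot: [3.141, -0.0, -2.978]
ft_force: [-0.0, 0.0, -0.6]
opening: 0.002
grip_force: 0.0
```

```bash
python3 -c "
from h import *
delta([556.8,-139.6,52],189.3)"
```

```text
t 23.35 pos [ 568.8 -207.2   85.2] yaw -170.61 op 0.1 F [-0.   0.  -0.6]
 shift [0.0054 0.4573 0.2216] turn 0.0009 = [ 0.8 68.6 33.2] 0.1
```

Call:
move_arm:
  moves: [0,0.1,0,0,0.005,0.2,0,0,0,0.157,0,0,0,0,0.1,0,0,0,0.08,0,0,0,0.02,0,0,0,0,0]

```text
t: 24.22
eef_pos: [557.0, -140.2, 55.3]
tcp_rot: [3.141, -0.001, -2.979]
ft_force: [0.8, 0.7, 0.6]
opening: 0.005
grip_force: 0.0
```

Call:
move_arm:
  moves: [0,0,0.03,0,0,0,0.02,0,0,0,0,0]

```text
t: 24.6
eef_pos: [557.0, -139.8, 48.2]
tcp_rot: [3.141, -0.0, -2.978]
ft_force: [-0.8, -0.4, 0.0]
opening: 0.004
grip_force: 0.0
```

Call:
move_arm:
  moves: [0,0,0.015,0,0,0,0,0]

```text
t: 24.85
eef_pos: [557.0, -139.7, 45.9]
tcp_rot: [3.141, -0.0, -2.978]
ft_force: [0.3, -0.0, -0.3]
opening: 0.005
grip_force: 0.1
```

Call:
move_arm:
  moves: [0,0,0.014,0,0,0,0,0,0,0,0,0]

```text
t: 25.22
eef_pos: [557.0, -139.7, 43.9]
tcp_rot: [3.141, 0.0, -2.978]
ft_force: [0.2, -0.3, 0.5]
opening: 0.006
grip_force: 0.5
```

Call:
move_arm:
  moves: [0,0,0.012,0,0,0,0,0,0,0,0,0]

```text
t: 25.6
eef_pos: [557.0, -139.7, 42.0]
tcp_rot: [3.141, 0.0, -2.978]
ft_force: [-0.4, 0.0, 0.9]
opening: 0.003
grip_force: 0.7
```

Call:
move_arm:
  moves: [0,0,0.008,0,0,0,0,0]

```text
t: 25.85
eef_pos: [557.1, -139.7, 41.7]
tcp_rot: [-3.141, 0.0, -2.978]
ft_force: [-4.0, 1.4, 11.9]
opening: 0.007
grip_force: 6.1
```

Run:
```python
from h import *
delta([556.8,-139.6,52],189.3)
s=viewer.read_camera("scene")[:,:,::-1]
m=cv2.resize(s[150:260,210:330],(654,600),interpolation=cv2.INTER_CUBIC)
cv2.imwrite("pics/m9.png",np.clip(m*1.6,0,255).astype('uint8'))
```

```text
t 25.85 pos [ 557.1 -139.7   41.7] yaw -170.62 op 0.6 F [-4.   1.4 11.9]
 shift [ 0.0018  0.0012 -0.0684] turn 0.0009 = [  0.3   0.2 -10.3] 0.1
```

View pics/m9.png

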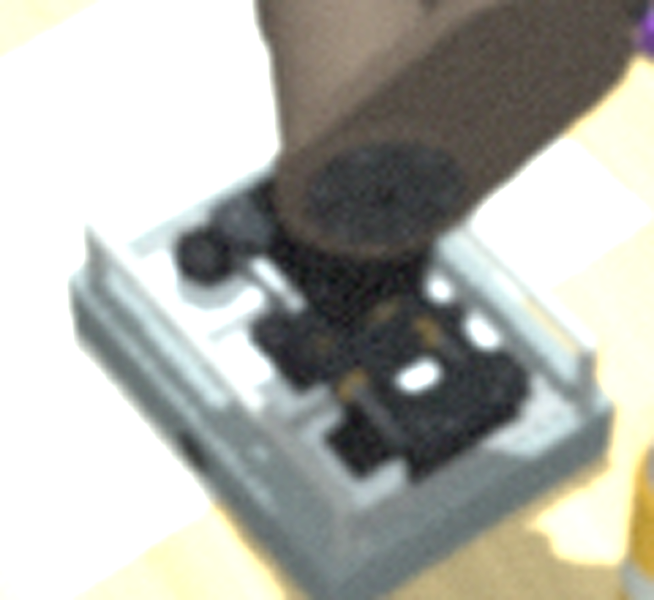

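The picture shows the gripper pressing the square at about (355,445). It went stiff at TCP 41.7, which is tip z 64, exactly the key's bottomed height, the same as for the bar. Next is the round key.

Call:
move_arm:
  moves: [0,0,-0.1,0,0,0,-0.2,0,0,0,0,0]

```text
t: 26.28
eef_pos: [558.1, -140.1, 88.1]
tcp_rot: [-3.14, 0.003, -2.978]
ft_force: [0.4, 0.5, 0.0]
opening: 0.004
grip_force: 0.0
```

```bash
python3 -c "
from h import *
delta([508,-254.5,52],189.3)"
```

```text
t 26.275 pos [ 558.1 -140.1   88.1] yaw -170.62 op 0.4 F [0.4 0.5 0. ]
 shift [ 0.4546 -0.6975  0.2405] turn 0.0009 = [  68.2 -104.6   36.1] 0.1
```

Call:
move_arm:
  moves: [0.08,-0.12,0,0,0.15,-0.24,0,0,0.14,-0.22,0,0,0.078,-0.12,0,0,0,0,0.1,0,0,0,0.08,0,0,0,0.015,0,0,0,0,0]

```text
t: 27.28
eef_pos: [508.1, -253.6, 56.3]
tcp_rot: [3.141, -0.0, -2.977]
ft_force: [0.2, 0.6, 0.3]
opening: 0.004
grip_force: 0.0
```

Call:
move_arm:
  moves: [0,0,0.025,0,0,0,0,0,0,0,0,0]

```text
t: 27.65
eef_pos: [507.9, -254.3, 53.0]
tcp_rot: [-3.142, 0.0, -2.978]
ft_force: [-0.8, 0.2, 0.4]
opening: 0.004
grip_force: 0.0
```

Call:
move_arm:
  moves: [0,0,0.018,0,0,0,0,0,0,0,0,0]

```text
t: 28.02
eef_pos: [507.8, -254.3, 50.1]
tcp_rot: [3.141, -0.0, -2.978]
ft_force: [0.3, 0.6, 0.5]
opening: 0.007
grip_force: 0.0
```

Call:
move_arm:
  moves: [0,0,0.02,0,0,0,0,0,0,0,0,0]

```text
t: 28.4
eef_pos: [507.8, -254.2, 47.1]
tcp_rot: [3.141, -0.0, -2.978]
ft_force: [0.2, -0.1, -0.3]
opening: 0.006
grip_force: 0.0
```

Call:
move_arm:
  moves: [0,0,0.018,0,0,0,0,0,0,0,0,0]

```text
t: 28.78
eef_pos: [507.9, -254.3, 44.4]
tcp_rot: [3.141, 0.0, -2.978]
ft_force: [0.5, -0.1, 1.2]
opening: 0.008
grip_force: 0.4
```

Call:
move_arm:
  moves: [0,0,0.012,0,0,0,0,0,0,0,0,0]

```text
t: 29.15
eef_pos: [507.9, -254.3, 42.6]
tcp_rot: [3.142, 0.0, -2.978]
ft_force: [-0.4, -0.4, 2.2]
opening: 0.006
grip_force: 0.6
```

Call:
move_arm:
  moves: [0,0,0.014,0,0,0,0,0]

```text
t: 29.4
eef_pos: [508.0, -254.3, 41.7]
tcp_rot: [-3.141, 0.001, -2.978]
ft_force: [-4.1, 2.1, 16.8]
opening: 0.005
grip_force: 8.0
```

Call:
move_arm:
  moves: [0,0,-0.1,0,0,0,-0.2,0,0,0,0,0,0,0,0,0]

```text
t: 29.9
eef_pos: [507.7, -254.2, 85.3]
tcp_rot: [3.141, -0.0, -2.978]
ft_force: [-0.3, 0.4, -0.7]
opening: 0.005
grip_force: 0.0
```

Run:
```python
from h import *
delta([496,-184.2,52],189.3)
t=viewer.read_camera("top")[:,:,::-1];s=viewer.read_camera("scene")[:,:,::-1];cv2.imwrite("pics/t10.png",t);cv2.imwrite("pics/s10.png",s)
# square key in scene before (s8) and now: centroid of dark
for f in("pics/s4.png","pics/s8.png","pics/s10.png"):
    v=cv2.imread(f).max(2)
    m=np.zeros_like(v);m[215:250,262:295]=v[215:250,262:295]<35
    n,l,st,c=cv2.connectedComponentsWithStats(m);i=1+np.argmax(st[1:,4]);print(f,c[i],st[i])
print("pred square top z74/69/64",[sc.proj([557,-139.7,z]).round(2).tolist() for z in(74,69,64)])
```

```text
t 29.9 pos [ 507.7 -254.2   85.3] yaw -170.62 op 0.5 F [-0.3  0.4 -0.7]
 shift [0.0006 0.4727 0.2223] turn 0.0009 = [ 0.1 70.9 33.4] 0.1
pics/s4.png [276.15217391 229.5       ] [270 224  13  12  92]
pics/s8.png [278.16666667 233.        ] [275 231   7   5  12]
pics/s10.png [276.46511628 230.20930233] [271 225  12  11  86]
pred square top z74/69/64 [[276.55, 227.0], [276.55, 228.02], [276.55, 229.04]]
```

The square key's image has dropped about 1 px, roughly 5 mm, which fits it being latched. On to the plus.

Call:
move_arm:
  moves: [0,0.1,0,0,0,0.2,0,0,0,0.172,0,0,0,0,0.1,0,0,0,0.08,0,0,0,0.04,0,0,0,0.02,0,0,0,0,0]

```text
t: 31.0
eef_pos: [496.3, -184.7, 49.4]
tcp_rot: [3.141, -0.0, -2.978]
ft_force: [-0.0, -1.3, 0.6]
opening: 0.004
grip_force: 0.4
```

Call:
move_arm:
  moves: [0,0,0.02,0,0,0,0.015,0,0,0,0,0]

```text
t: 31.38
eef_pos: [496.5, -184.7, 44.5]
tcp_rot: [-3.141, 0.001, -2.978]
ft_force: [-0.2, -1.5, 2.3]
opening: 0.004
grip_force: 1.5
```

Call:
move_arm:
  moves: [0,0,0.012,0,0,0,0,0,0,0,0,0]

```text
t: 31.75
eef_pos: [496.5, -184.6, 42.7]
tcp_rot: [-3.141, 0.0, -2.978]
ft_force: [-0.9, -3.1, 3.7]
opening: 0.011
grip_force: 1.9
```

Call:
move_arm:
  moves: [0,0,0.014,0,0,0,0,0]

```text
t: 32.0
eef_pos: [496.6, -184.6, 41.6]
tcp_rot: [-3.141, 0.001, -2.978]
ft_force: [-4.0, -1.7, 21.0]
opening: 0.004
grip_force: 10.2
```

Call:
move_arm:
  moves: [0,0,-0.1,0,0,0,-0.3,0,0,0,-0.4,0,0,0,-0.3,0,0,0,0,0,0,0,0,0]

```text
t: 32.75
eef_pos: [495.8, -184.0, 204.7]
tcp_rot: [3.141, -0.001, -2.978]
ft_force: [0.6, -1.1, 0.2]
opening: 0.004
grip_force: 0.0
```

Run:
```python
from h import *
delta([496,-184.2,52],189.3)
s=viewer.read_camera("scene")[:,:,::-1];cv2.imwrite("pics/s11.png",s)
def sim(n): return cv2.resize(n,(400,300),interpolation=cv2.INTER_CUBIC)
a=cv2.imread("pics/s4.png")
m=np.vstack([np.hstack([sim(a[165:255,215:335]),sim(s[165:255,215:335])]),np.hstack([sim(s[290:380,300:420]),sim(s[180:330,180:380])])])
cv2.imwrite("pics/m11.png",np.clip(m*1.5,0,255).astype('uint8'))
```

```text
t 32.75 pos [ 495.8 -184.   204.7] yaw -170.61 op 0.4 F [ 0.6 -1.1  0.2]
 shift [-0.0023 -0.0029  1.0182] turn 0.001 = [ -0.3  -0.4 152.7] 0.1
```

View pics/m11.png

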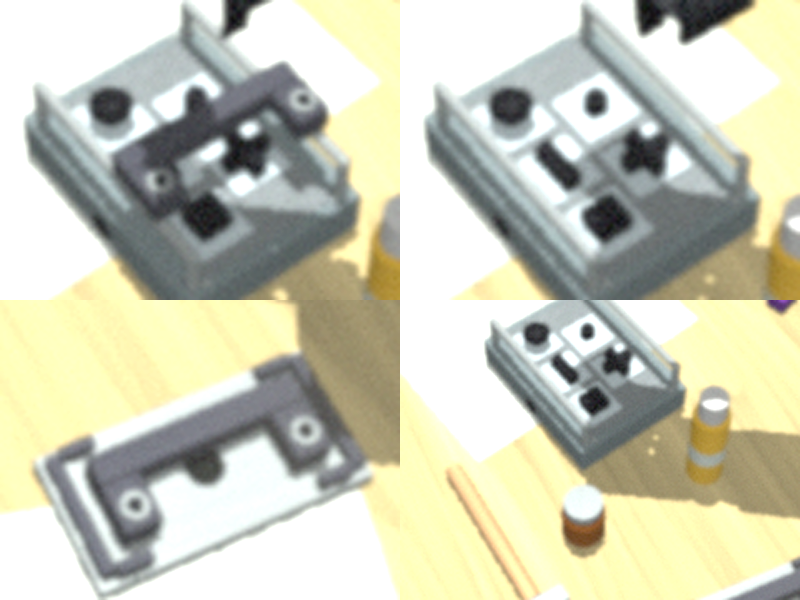

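The final picture shows the bracket seated flat in the nest, rings at (134,505) and (305,430). The mushroom stands high, the latched keys sit lower, and the can, jar and hammer are undisturbed. Handing in.

```bash
python3 -c "
from cell import order
print(order.job_done())"
```

```text
the job is handed in; nothing more can be done
None
```

I set the bracket flat in the nest and let go, then pressed the bar, square, round and plus keys to the bottom in that order. The job was handed in at about 33 s with no verdict shown; the first grasp slipped off and was redone, and the bar press reached about 55 N at the wrist, under the 120 N limit.

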